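# Set the sliding stop of a shaft-length rail to its pointed marker

### The job

Set the length-stop rail for the next batch of short shafts: slide its carriage, the block with the upright round black knob, along the rail until it stands exactly opposite the pointed brass marker (not the round one), with the nib on the carriage's side in line with the marker's point. Then let go and leave the carriage there.

Things in the scene. Friction and masses are not known exactly. Their poses are not given: they have to be found in the camera images.
- length_rail: Dark steel base plate, 112 x 340 x 10 mm, fixed to the bench, with a steel guide bar along it and a grey block, 46 mm high, at each end. Origin: on the bench plane at mid-length. y axis along the guide bar (the sliding direction), z up; the guide bar lies 15 mm to +x of the origin, the ledge with the scale and both brass markers on the -x side.
- carriage (a joint): Position of the carriage along the rail in m, 0 to 0.20, growing towards the rail's +y. It starts near 0, always about 30 mm or more short of both markers. It slides with 2 to 4 N of friction and stays where it is left. No detents.
- carriage_knob (a point): On the axis of the carriage's black round knob (28 mm diameter, does not turn), 75 mm above the bench; knob top at 93 mm. The carriage block below is 56 mm across the rail, 50 mm along it, top at 48 mm; nothing else on the rail is higher. The knob stands mid-carriage: the index nib on the ledge side has the same position along the rail.
- pointed_marker: Brass plate shaped like a little house, 24 mm along the rail, 32 mm across, 6 mm thick, fixed on the ledge, point towards the guide bar. Origin: its underside, 10 mm above the bench, on the centre line through its point, 56 mm to the rail's -x side of the knob's path. The other marker, a 26 mm round brass disc, is not the target; either may be the nearer.

How it is judged (in metres and radians):
At the end, for the whole second after the job is handed in: The carriage is at rest with its knob and nib within 10 mm, along the rail, of the pointed marker's centre line (y of carriage_knob in the frame of pointed_marker between -0.01 and 0.01 m and velocity of joint carriage between -0.005 and 0.005 m/s); the robot touches nothing.
It also fails if it takes over 32 s, if anything falls off the work surface, if the arm or the gripper's body presses on something with over 40 N, if the wrist force passes 120 N, or if a joint passes its speed limit or range.

### The arm

A 6-joint arm with a two-finger parallel gripper is mounted at the origin on a cart in front of the work surface, level with it; the furniture and walls round the work are solid. World frame = base frame: x ahead of the robot, y to its left, z up, the work surface at z = 0. Lengths are in mm, angles in degrees, forces in N, time in s.
With the tool pointing down it reaches from about 350 to 850 mm from the base axis. Payload 8.1 kg.
Tool frame: the origin (TCP) lies on the centre line of the jaws, within the pads' length; the fingertips stand 8 mm ahead of it and the grasp point (between the pads) lies 11 mm behind it; x points along the fingers, z is the direction in which the jaws open and shut, and the axes are right-handed (so a half turn about x gives the same grasp; the last joint's range is limited). The gripper opens to 85 mm and grips with 20 to 120 N. Pads are 22 mm wide; open, the fingers measure 114 mm over their backs; the gripper's body (76 mm by 85 mm) begins 54 mm behind the grasp point. The pads swing forward as they close: fully open they stand 13 mm farther back than shut.
Start: joints at [-4.893, 7.471, 85.268, -0, 87.261, -4.893], TCP at [600.004, 0.022, 239.292] pointing down, gripper open.
Joint ranges: [-169.43, 169.43], [-51.17, 129.36], [1.28, 143.12], [-76.62, 256.62], [0, 156.53], [-152.29, 152.29]. Speed limits (degrees/s): [136.94, 136.94, 159.86, 180, 180, 180].

### API

Orientations are given as [roll, pitch, yaw] about the fixed x, y, z axes, in that order (R = Rz(yaw) Ry(pitch) Rx(roll)).
In Python, from bench import r, vision, order gives the robot as it stands. The module is installed in compiled form; this text tells all that it offers.
- The arm moves only by the shell command python3 -m jog 'ROWS' [FORCE]. ROWS is JSON, a list of rows, each a list of 3 entries, a list of its own where there are three numbers: the shift along the world's x, y, z in m, then the turn, a rotation vector about the world's x, y, z in rad, then the opening, from -1 (shut) to 1 (fully open). A call has 1 to 5 rows; each row is the pose to reach, as a shift and turn from the pose commanded when the call began; what a row does not reach only later rows make up. A row lasts 1/12 s, in which the tool goes at most 41.7 mm and 7.16 degrees, less where a joint would pass 70% of its speed; a pose out of reach is approached as far as the arm can. A call with a gripper value outside its range is refused whole. The fingers move at their own pace and stop on an object; FORCE is the grip in N (left out, the last holds). Time passes only in rows, so rows that repeat a pose let the fingers close. It gives the time, the measured TCP pose, the force and the opening at its end, in the units of the state.
- r.sense(): the state, without advancing time (a new reading comes with each control period).
- vision.snapshot(name): name is "scene" or "side" or "wrist"; returns the picture (400x640x3 uint8, red, green, blue); there is no depth.
- vision.camera_model(name): a dict with "fov_y" (degrees; the focal length in pixels is half the picture's height over the tangent of half this angle, whatever the lens; pixels are square), "cx", "cy" (the principal point, pixels), "world_to_cam" (4x4, takes a point from world to camera coordinates). Camera axes: x right, y down, z forward; pixel columns grow to the right and rows downward; lengths in mm; the calibration is good to about 2 mm. A picture is of the moment at which its call begins: read the wrist's pose just before it. camera_model takes no time and is no camera call; for the wrist camera it gives the pose at the moment of the call.
- order.hand_in(): hands the job in, once; it reports no verdict.
The state is a dict: "time": time; "joint_pos": joint angles; "qd": joint speeds; "joint_efforts": joint torques, N m; "tool_pos": TCP position; "tcp_rot": TCP orientation; "ft_force": force on the tool from outside, world axes, zero at the start; "wrist_torque": the same for the moment, N m; "finger_gap": finger opening in mm.
Only numpy, scipy, OpenCV 4.12 (cv2) and the standard library are available. Lean on these libraries where they do the work, as an engineer would, in place of code of your own. Each camera call takes 0.05 s, during which the arm holds its last target.

## Working session

There is one attempt and no reset: what is moved stays moved. The work goes in short steps, Python scripts to look and compute and a shell command to move; the robot and the scene stay as the last step left them, time stands still between calls to the robot, and variables do not carry over. Pictures are saved under pics/ and viewed, and the job is handed in when it is done.

```bash
mkdir -p pics; python3 - <<'E'
from bench import r,vision
import cv2
print(r.sense())
for n in("scene","side","wrist"):
    m=vision.camera_model(n);print(n,m['fov_y'],m['cx'],m['cy'],m['world_to_cam'], m.keys())
    cv2.imwrite(f"pics/{n}0.png",vision.snapshot(n)[:,:,::-1])
E
```

```text
{'time': 0.0, 'joint_pos': array([-4.89272734e+00,  7.51563758e+00,  8.53299131e+01, -6.22611753e-05,
        8.72610563e+01, -4.89350379e+00]), 'qd': array([-0.03020804,  0.06727475, -0.04431183, -0.04752555,  0.07194402,
        0.05090537]), 'joint_efforts': array([-1.90700346e-03, -5.69404185e+01, -5.00557995e+01, -2.19391650e-04,
        1.44415747e-02,  7.24149572e-05]), 'tool_pos': array([5.99463259e+02, 7.13789600e-02, 2.38232820e+02]), 'tcp_rot': array([175.13991714,  89.89339295, 175.14069662]), 'ft_force': array([ 0.21663224, -0.16591422,  0.40692557]), 'wrist_torque': array([0.01466528, 0.02527342, 0.06726578]), 'finger_gap': 85.4240806196855}
scene 50.16478221912619 326.0032322649948 199.211530130714 [[ 8.66531958e-01 -4.98964686e-01 -1.25142902e-02 -6.03508463e+02]
 [-2.83762121e-01 -4.71862070e-01 -8.34760592e-01  4.57590404e+01]
 [ 4.10611038e-01  7.26897812e-01 -5.50470841e-01  9.38189530e+02]
 [ 0.00000000e+00  0.00000000e+00  0.00000000e+00  1.00000000e+00]] dict_keys(['fov_y', 'cx', 'cy', 'world_to_cam'])
side 42.76305124737931 316.87404011552616 197.75081245286145 [[ 9.41779449e-01  3.35834966e-01  1.63201090e-02 -3.39935655e+02]
 [ 1.91426874e-01 -4.95648424e-01 -8.47164914e-01 -1.89768086e+02]
 [-2.76418564e-01  8.00966613e-01 -5.31079337e-01  1.29510536e+03]
 [ 0.00000000e+00  0.00000000e+00  0.00000000e+00  1.00000000e+00]] dict_keys(['fov_y', 'cx', 'cy', 'world_to_cam'])
wrist 59.97850408851567 324.7508636897348 199.2794694143933 [[ 9.99999670e-01 -4.55417273e-04 -6.72562708e-04 -5.99892361e+02]
 [-2.30100681e-04 -9.52943355e-01  3.03148327e-01 -3.95883431e+01]
 [-7.78973148e-04 -3.03148073e-01 -9.52943146e-01  3.78745352e+02]
 [ 0.00000000e+00  0.00000000e+00  0.00000000e+00  1.00000000e+00]] dict_keys(['fov_y', 'cx', 'cy', 'world_to_cam'])
```

View pics/scene0.png

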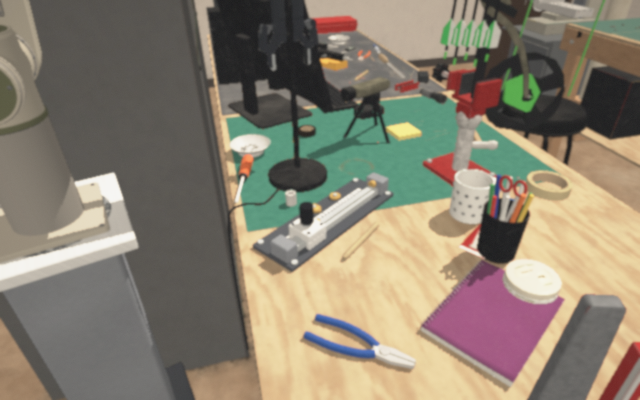

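View pics/side0.png

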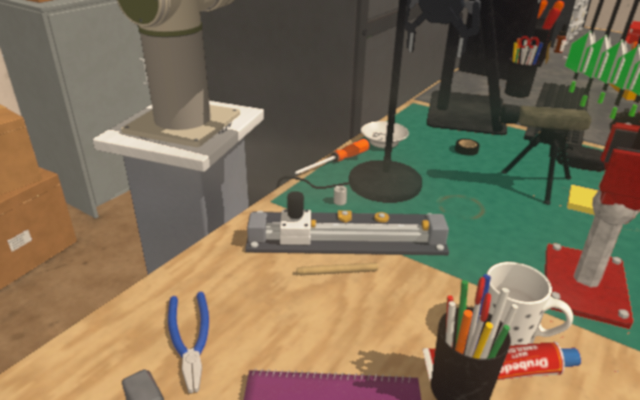

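View pics/wrist0.png

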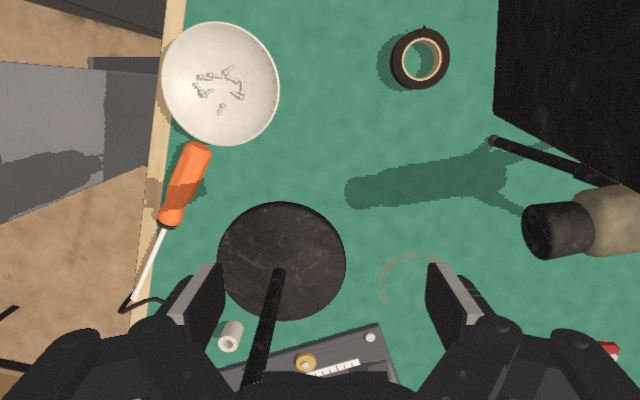

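```bash
cat > h.py <<'E'
import numpy as np
from bench import r,vision
def ray(n,u,v,z,m=None):
    m=m or vision.camera_model(n)
    f=200/np.tan(np.radians(m['fov_y']/2));T=np.array(m['world_to_cam']);R=T[:3,:3];c=-R.T@T[:3,3]
    d=R.T@np.array([(u-m['cx'])/f,(v-m['cy'])/f,1]);return c+d*(z-c[2])/d[2]
def proj(n,p,m=None):
    m=m or vision.camera_model(n)
    f=200/np.tan(np.radians(m['fov_y']/2));q=np.array(m['world_to_cam'])@np.r_[p,1];return q[:2]/q[2]*f+[m['cx'],m['cy']]
E
python3 - <<'E'
import cv2
a=cv2.imread('pics/side0.png')[180:265,230:460];cv2.imwrite('pics/sidez.png',cv2.resize(a,None,fx=3.4,fy=3.4,interpolation=2))
a=cv2.imread('pics/scene0.png')[165:275,245:405];cv2.imwrite('pics/scenez.png',cv2.resize(a,None,fx=5,fy=5,interpolation=2))
from h import *
for n,u,v,z in [('side',248,252,0),('side',448,252,0),('side',295,195,93),('side',345,215,16),('side',382,217,16),('scene',307,206,93),('scene',318,211,16),('scene',337,198,16),('scene',291,267,0),('scene',393,194,0),('scene',255,247,0),('wrist',306,362,16),('wrist',278,270,20),('side',388,180,10),('scene',297,175,10)]:
    print(n,u,v,z,ray(n,u,v,z).round(1))
E
```

```text
side 248 252 0 [ 387.1 -416.5    0. ]
side 448 252 0 [ 702.1 -296.7    0. ]
side 295 195 93 [ 449.5 -359.2   93. ]
side 345 215 16 [ 512.8 -275.1   16. ]
side 382 217 16 [ 577.1 -257.3   16. ]
scene 307 206 93 [ 447.1 -363.6   93. ]
scene 318 211 16 [ 508.8 -291.5   16. ]
scene 337 198 16 [ 570.7 -268.7   16. ]
scene 291 267 0 [ 387.1 -405.6    0. ]
scene 393 194 0 [ 705.6 -301.2    0. ]
scene 255 247 0 [ 351.  -316.1    0. ]
wrist 306 362 16 [ 576.1 -253.4   16. ]
wrist 278 270 20 [ 546.6 -120.1   20. ]
side 388 180 10 [ 555.5 -112.1   10. ]
scene 297 175 10 [ 544.  -119.5   10. ]
```

View pics/sidez.png

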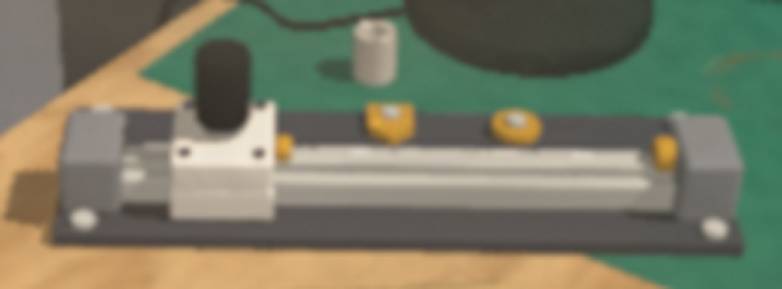

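View pics/scenez.png

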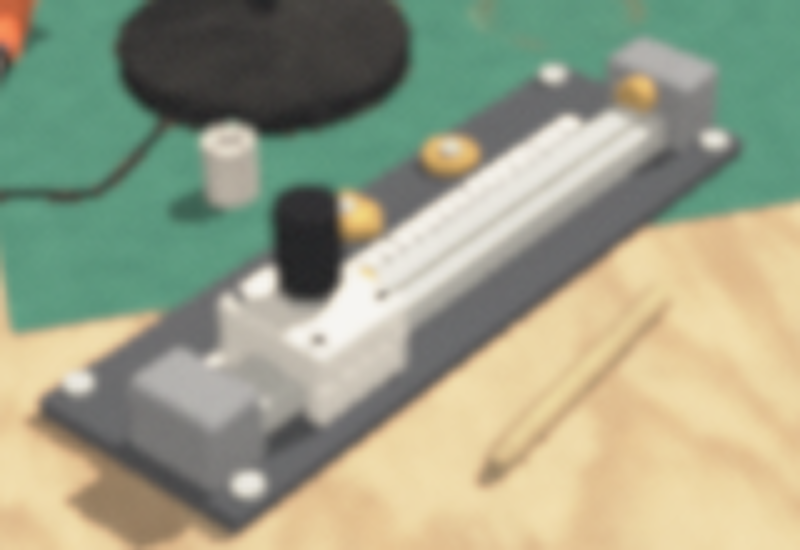

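```bash
python3 - <<'E'
from h import *
for n in('scene','side'):
    print(n,'tcp',proj(n,[600,0,239]),'tool+100',proj(n,[600,0,339]))
    for h in (0,100,200,300,400,500): print(h,proj(n,[549,-117,h]).round(0))
    print('start rout',[proj(n,p).round(0) for p in([430,0,240],[430,0,400],[350,-150,240],[350,-150,400],[447,-361,200],[447,-361,450])])
import cv2
for n,a in(('scene',[0,200,150,420]),('side',[0,220,280,520])):
    i=cv2.imread(f'pics/{n}0.png')[a[0]:a[1],a[2]:a[3]];cv2.imwrite(f'pics/{n}l.png',cv2.resize(i,None,fx=2.7,fy=2.7,interpolation=2))
E
```

```text
scene tcp [290.86970251  67.73257312] tool+100 [288.39589354  24.73775787]
0 [299. 177.]
100 [297. 141.]
200 [294. 101.]
300 [292.  56.]
400 [289.   6.]
500 [286. -52.]
start rout [array([224.,  79.]), array([213.,   3.]), array([210., 106.]), array([195.,  19.]), array([304., 155.]), array([297.,  -1.])]
side tcp [433.5979614   56.38489649] tool+100 [441.00683396   2.88516918]
0 [384. 185.]
100 [388. 141.]
200 [393.  92.]
300 [399.  37.]
400 [405. -25.]
500 [412. -96.]
start rout [array([350.,  46.]), array([355., -39.]), array([286.,  62.]), array([285., -31.]), array([293., 135.]), array([291., -46.])]
```

View pics/scenel.png

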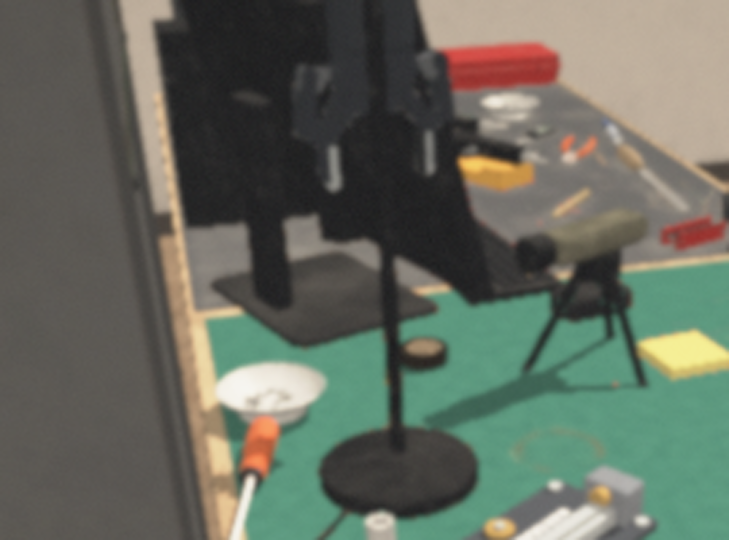

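View pics/sidel.png

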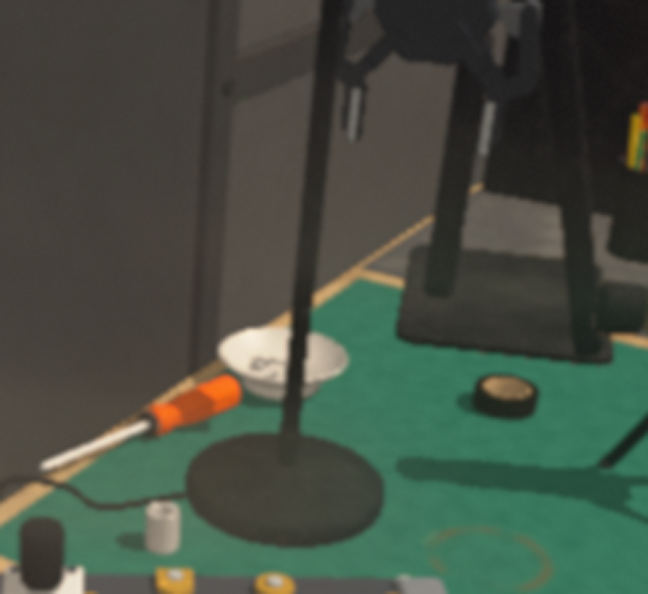

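The near marker (side pixel 345,215; about x 511, y −280) is house-shaped, so it is the pointed one. The far marker (382,217) is the round disc. The knob is near (448,−361) and the rail runs about 19.5° from world x. A tall lamp pole stands at (549,−117), between the tool and the rail, so I'll retract and go round it on the robot side.

```bash
python3 -m jog '[[[-0.035,0,0],[0,0,0],1],[[-0.07,0,0],[0,0,0],1],[[-0.105,0,0],[0,0,0],1],[[-0.14,0,0],[0,0,0],1],[[-0.175,-0.005,0],[0,0,0],1]]'
python3 -m jog '[[[-0.01,-0.035,0],[0,0,0],1],[[-0.02,-0.07,0],[0,0,0],1],[[-0.025,-0.105,0],[0,0,0.05],1],[[-0.025,-0.14,0],[0,0,0.1],1],[[-0.025,-0.175,0],[0,0,0.15],1]]'
```

```text
time: 0.57
tool_pos: [423.2, -4.4, 238.5]
tcp_rot: [158.1, 89.9, 158.2]
ft_force: [-0.2, -0.2, 1.1]
finger_gap: 85.4
time: 0.98
tool_pos: [399.4, -181.5, 239.5]
tcp_rot: [-35.5, 89.9, -26.7]
ft_force: [1.6, 0.3, -0.8]
finger_gap: 85.4
```

```bash
python3 -m jog '[[[0.005,-0.035,0],[0,0,0.05],1],[[0.015,-0.07,0],[0,0,0.1],1],[[0.025,-0.105,0],[0,0,0.15],1],[[0.037,-0.14,0],[0,0,0.19],1],[[0.049,-0.175,0],[0,0,0.19],1]]'
python3 -m jog '[[[0,0,0],[0,0,0],1],[[0,0,0],[0,0,0],1]]'
python3 - <<'E'
from h import *
import cv2
print(r.sense()['tool_pos'],r.sense()['ft_force'])
m=vision.camera_model('wrist');np.save('m1.npy',m,allow_pickle=True)
cv2.imwrite('pics/w1.png',vision.snapshot('wrist')[:,:,::-1])
cv2.imwrite('pics/s1.png',vision.snapshot('side')[:,:,::-1])
E
```

```text
time: 1.4
tool_pos: [449.0, -356.8, 238.9]
tcp_rot: [112.3, 90.0, 131.9]
ft_force: [0.7, 0.6, 0.8]
finger_gap: 85.5
time: 1.57
tool_pos: [448.5, -356.1, 237.3]
tcp_rot: [117.1, 89.8, 136.5]
ft_force: [0.7, 0.5, 1.2]
finger_gap: 85.4
[ 448.48581703 -356.08014649  237.28803134] [0.68163205 0.47648148 1.19132325]
```

View pics/w1.png

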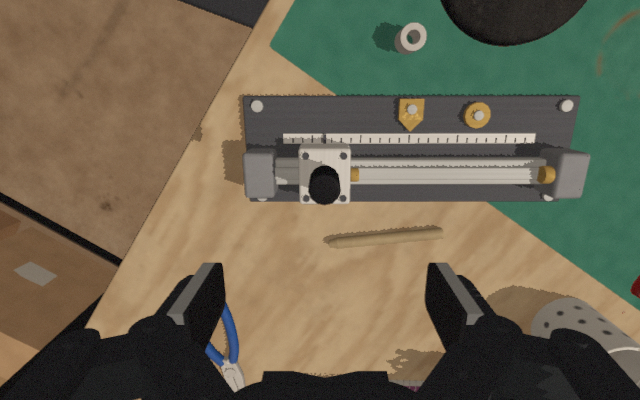

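View pics/s1.png

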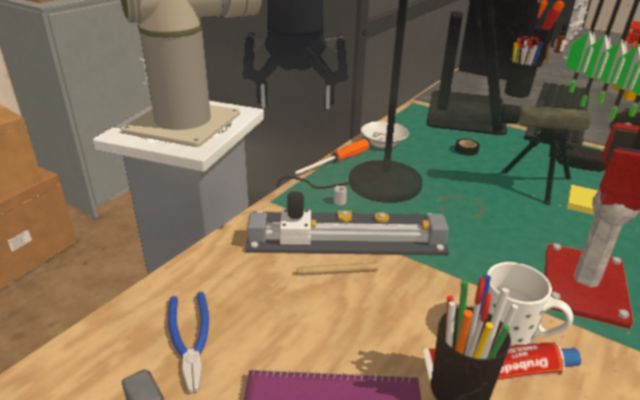

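The wrist view confirms it: the pointed house-shaped plate is at (411,113) and the round disc at (478,115). The carriage knob is at (325,183), and the rail runs level in the image.

```bash
python3 - <<'E'
from h import *
import cv2
m=np.load('m1.npy',allow_pickle=True).item()
im=cv2.imread('pics/w1.png');hsv=cv2.cvtColor(im,cv2.COLOR_BGR2HSV)
br=((hsv[...,0]>14)&(hsv[...,0]<30)&(hsv[...,1]>130)&(hsv[...,2]>110)).astype(np.uint8);br[:90]=0;br[135:]=0;br[:,:380]=0;br[:,510:]=0
for c in cv2.findContours(br,0,2)[0]:
    if cv2.contourArea(c)>60:
        x,y,w,h=cv2.boundingRect(c);print('brass',x,y,w,h);print(ray('w',x+(w-1)/2,y+h-1,16,m))
k=(im.max(2)<45).astype(np.uint8);k[:150]=0;k[215:]=0;k[:,:300]=0;k[:,350:]=0
x,y,w,h=cv2.boundingRect(k);print('knob',x,y,w,h)
rb=proj('w',[448,-361,93],m);print('pred knobtop',rb,'base',proj('w',[448,-361,48],m))
print('ktop', ray('w',x+(w-1)/2,y+h-1-w/2,93,m))
a=ray('w',257,106,10,m);b=ray('w',567,105,10,m);print(a,b,np.degrees(np.arctan2(*(b-a)[1::-1])))
i=im[85:215,230:600];cv2.imwrite('pics/w1z.png',cv2.resize(i,None,fx=2.1,fy=2.1,interpolation=2))
E
```

```text
brass 465 102 25 26
[ 580.08268118 -266.83527614   16.        ]
brass 399 99 25 32
[ 518.43438364 -291.62892777   16.        ]
knob 309 166 31 38
pred knobtop [322.1231859  191.15699016] base [322.5048706  178.12685164]
ktop [ 448.43329897 -357.48266616   93.        ]
[ 363.86771249 -321.2356728    10.        ] [ 658.29907704 -216.92701384   10.        ] 19.507788466627215
```

View pics/w1z.png

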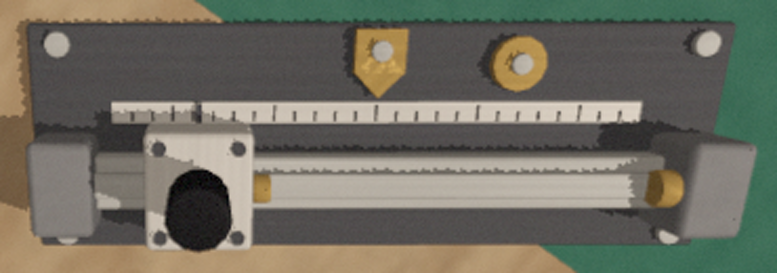

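```bash
python3 -m jog '[[[0,-0.001,-0.035],[0,0,0],1],[[0,-0.0015,-0.07],[0,0,0],1],[[0,-0.0015,-0.105],[0,0,0],1],[[0,-0.0015,-0.14],[0,0,0],1],[[0,-0.0015,-0.17],[0,0,0],1]]'
python3 -m jog '[[[0,0,0],[0,0,0],1],[[0,0,0],[0,0,0],1]]'
python3 - <<'E'
from h import *
import cv2
cv2.imwrite('pics/w2.png',vision.snapshot('wrist')[:,:,::-1])
E
```

```text
time: 2.08
tool_pos: [448.7, -354.7, 68.1]
tcp_rot: [-29.6, 90.0, -10.1]
ft_force: [0.2, -0.2, 0.2]
finger_gap: 85.7
time: 2.25
tool_pos: [448.0, -354.4, 68.7]
tcp_rot: [115.7, 89.8, 135.2]
ft_force: [0.6, -0.3, 0.5]
finger_gap: 85.4
```

View pics/w2.png

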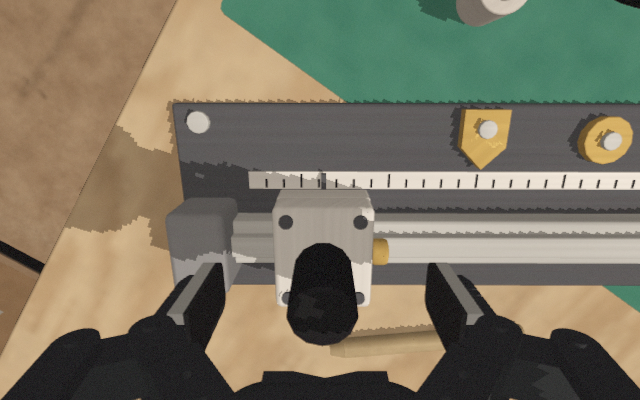

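The knob (323,300) sits between the open jaws. Closing.

```bash
for i in 1 2; do :; done; python3 -m jog '[[[0.001,-0.003,0],[0,0,0],0],[[0.001,-0.003,0],[0,0,0],-0.5],[[0.001,-0.003,0],[0,0,0],-1],[[0.001,-0.003,0],[0,0,0],-1],[[0.001,-0.003,0],[0,0,0],-1]]' 30
python3 -m jog '[[[0,0,0],[0,0,0],-1],[[0,0,0],[0,0,0],-1],[[0,0,0],[0,0,0],-1],[[0,0,0],[0,0,0],-1],[[0,0,0],[0,0,0],-1]]'
```

```text
time: 2.72
tool_pos: [450.4, -360.1, 70.4]
tcp_rot: [-72.6, 89.9, -53.1]
ft_force: [-1.7, 3.3, 9.0]
finger_gap: 27.2
time: 3.13
tool_pos: [450.4, -360.1, 70.5]
tcp_rot: [-69.2, 89.9, -49.7]
ft_force: [-2.6, 1.4, 5.0]
finger_gap: 26.9
```

```bash
python3 -m jog '[[[0.010,0.0035,0],[0,0,0],-1],[[0.022,0.0078,0],[0,0,0],-1],[[0.034,0.012,0],[0,0,0],-1],[[0.046,0.0163,0],[0,0,0],-1],[[0.058,0.0205,0],[0,0,0],-1]]'
python3 -m jog '[[[0.010,0.0035,0],[0,0,0],-1],[[0.019,0.0067,0],[0,0,0],-1],[[0.024,0.0085,0],[0,0,0],-1],[[0.024,0.0085,0],[0,0,0],-1],[[0.024,0.0085,0],[0,0,0],-1]]'
python3 - <<'E'
from h import *
import cv2
print(vision.camera_model('wrist')['world_to_cam'])
np.save('m3.npy',vision.camera_model('wrist'),allow_pickle=True)
cv2.imwrite('pics/w3.png',vision.snapshot('wrist')[:,:,::-1])
E
```

```text
time: 3.55
tool_pos: [508.5, -339.6, 70.5]
tcp_rot: [-101.6, 89.9, -82.1]
ft_force: [-3.7, -1.2, 6.4]
finger_gap: 27.3
time: 3.97
tool_pos: [533.3, -330.8, 70.5]
tcp_rot: [-43.8, 89.8, -24.3]
ft_force: [2.4, 1.3, 5.4]
finger_gap: 27.0
[[ 9.42749337e-01  3.33492109e-01  2.58857276e-03 -3.92847848e+02]
 [ 3.16823878e-01 -8.97999776e-01  3.05317920e-01 -4.55227678e+02]
 [ 1.04145655e-01 -2.87018145e-01 -9.52246957e-01  6.77561198e+01]
 [ 0.00000000e+00  0.00000000e+00  0.00000000e+00  1.00000000e+00]]
```

View pics/w3.png

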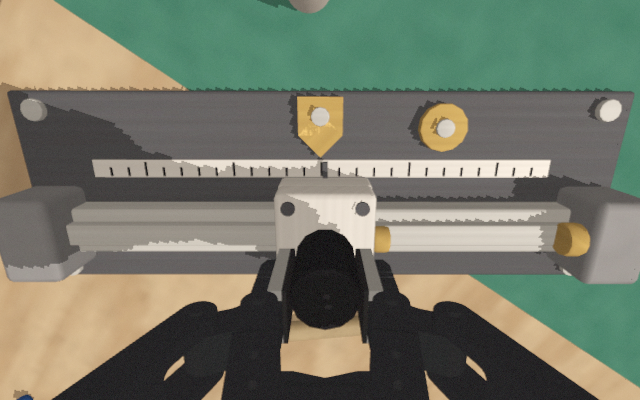

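The nib (324,170) is about 4 px, roughly 2 mm, past the point (320,156). I'll nudge it back, then release and lift.

```bash
python3 -m jog '[[[-0.002,-0.0007,0],[0,0,0],-1],[[-0.002,-0.0007,0],[0,0,0],-1],[[-0.002,-0.0007,0],[0,0,0],-1]]'
python3 -m jog '[[[0,0,0],[0,0,0],0],[[0,0,0],[0,0,0],1],[[0,0,0],[0,0,0],1],[[0,0,0],[0,0,0],1],[[0,0,0],[0,0,0],1]]'
python3 -m jog '[[[0,0,0],[0,0,0],1],[[0,0,0],[0,0,0],1],[[0,0,0.02],[0,0,0],1],[[0,0,0.05],[0,0,0],1],[[0,0,0.08],[0,0,0],1]]'
python3 -m jog '[[[0,0,0.02],[0,0,0],1],[[0,0,0.04],[0,0,0],1],[[0,0,0.06],[0,0,0],1],[[0,0,0.06],[0,0,0],1],[[0,0,0.06],[0,0,0],1]]'
python3 - <<'E'
from h import *
import cv2
m=vision.camera_model('wrist');np.save('m4.npy',m,allow_pickle=True)
im=vision.snapshot('wrist')[:,:,::-1];cv2.imwrite('pics/w4.png',im)
print(r.sense()['tool_pos'])
cv2.imwrite('pics/s4.png',vision.snapshot('side')[:,:,::-1])
E
```

```text
time: 4.27
tool_pos: [530.6, -331.7, 70.5]
tcp_rot: [-44.8, 89.9, -25.3]
ft_force: [1.6, 0.6, 5.8]
finger_gap: 26.8
time: 4.68
tool_pos: [529.6, -331.0, 68.8]
tcp_rot: [127.8, 89.9, 147.2]
ft_force: [-0.1, -0.7, 0.1]
finger_gap: 84.4
time: 5.1
tool_pos: [529.0, -330.4, 148.6]
tcp_rot: [123.9, 89.8, 143.4]
ft_force: [1.0, -0.3, -0.3]
finger_gap: 85.3
time: 5.52
tool_pos: [530.8, -331.8, 211.0]
tcp_rot: [-56.5, 89.8, -37.0]
ft_force: [0.3, -0.2, -0.6]
finger_gap: 85.4
[ 530.06842616 -331.24518667  209.17967157]
```

View pics/w4.png

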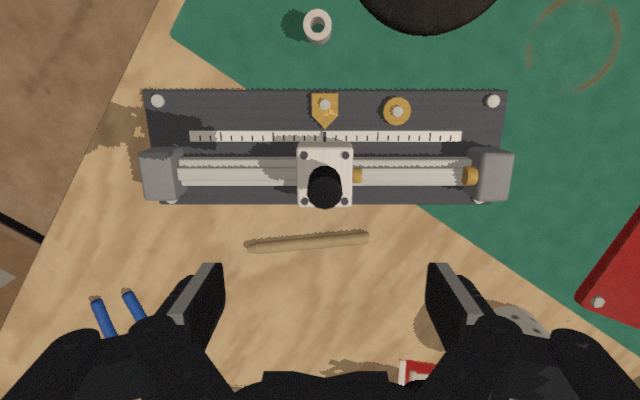

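View pics/s4.png

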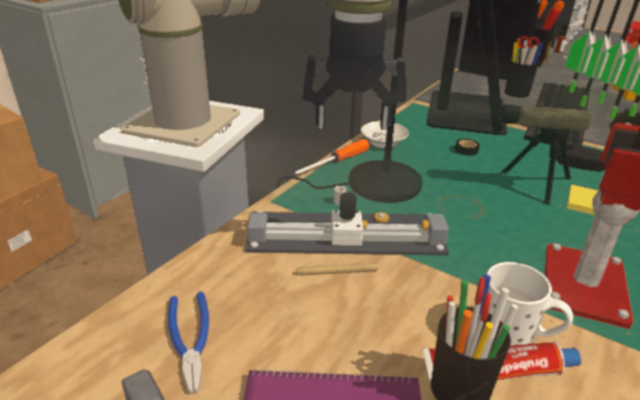

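After release, the nib (324,135) and the point (324,128) are in the same column. The gripper is open and clear of the rail.

```bash
python3 - <<'E'
from bench import order
print(order.hand_in())
E
```

```text
the job is handed in; nothing more can be done
None
```

The carriage now stands opposite the pointed brass marker, and I've handed the job in at about 5.6 s on the robot clock. I retracted the tool around the lamp pole, gripped the knob at 30 N and slid the carriage about 85 mm along the rail. That included a 2 mm correction back after a look with the wrist camera. Then I opened the gripper and lifted it clear.

- **Alignment:** in the last wrist picture the nib and the marker's point lie in the same pixel column (about 324), so they agree to about 1 mm by eye. I did not repeat the ray-cast measurement after release.
- **Release:** the gripper was fully open about 140 mm above where it had gripped, with wrist force near zero.
- **Disagreements:** the measured tool position repeated only to 1–3 mm between readings, and first position estimates from different cameras differed by up to about 16 mm. I used the close wrist view for the final alignment.
- **Failures:** no check failed.

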